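Load a filter stack into the alignment nest and clamp it

TASK

Load the aluminium nest on the black stage: first the thick blue housing, then the white spacer frame on it, then the amber glass window on top, each let down flat and fully home in the pocket. The nest can be anywhere within about 8 mm of the stage's centre, so feel or look for the pocket; do not let the glass drop. Then swing the red clamp right down over the window and let go, leaving the two round lens mounts standing.

Things in the scene. Friction and masses are not known exactly. Their poses are not given: they have to be found in the camera images.
- stage: Fixed black XY stage, plates 200 x 150 mm, top at z 20 mm. Origin: on the table under its nominal centre; z up, x away from the robot towards the clamp's hinge, y left. On it stands the bare aluminium nest, fixed and square to the stage, but its centre is up to 8 mm off the origin in x and in y. This offset is NOT reported: find it by touch or camera.
- nominal (a point): Where the centre of the pocket's floor would be with no offset: 32 mm above the stage's origin, same axes. Pocket 94 mm (x) by 64 mm (y), 62 mm deep, walls 12 mm thick, top at z 94 mm over the table, no chamfer. The x walls are whole; each y side is open from top to floor over 25 mm either side of its middle, for the fingers (free outside too): only 22 mm corner pieces stand.
- housing: Loose blue block 90 (x) x 60 (y) x 40 (z) mm with a 38 mm round upright bore, about 0.4 kg, lying flat. Origin: centre of its underside, z up. Goes first, on the pocket's floor; 2 mm play on each side.
- spacer: Loose white plastic frame 90 x 60 x 16 mm with a 55 x 36 mm opening, about 0.08 kg. Origin: centre of its underside. Goes second, on the housing: its underside then 72 mm over the table.
- window: Loose amber glass pane in a black frame 90 x 60 x 14 mm, about 0.12 kg. Origin: centre of its underside. Goes third, on the spacer: its underside then 88 mm over the table, its top 102 mm, 8 mm proud of the walls.
- clamp (a joint): Hinge angle of the red clamp frame (rad): 0 = fully down, level over the window; opens upward, starts at 1.8 to 2.1 (upright, leaning away from the robot). The stiff hinge stays where it is left; it takes 2 to 3 N at the tip. Frame 10 mm thick (z 103 to 113 mm when down), two 12 mm bars at y -22 and +22 mm, open between them, 66 mm wide end crossbar.
- hinge (a point): Middle of the clamp's hinge axis, fixed to the stage: 92 mm in stage x and 108 mm in z from its origin; the axis runs along y. Its posts stand at |y| 42 to 54 mm, up to z 115 mm. The clamp reaches 136 mm from the axis.
- clamp_tip (a point): Middle of the clamp's end crossbar (22 x 66 mm, black rubber strip), on its upper or outer face, 125 mm from the hinge axis.
- mount_a: Bystander: green lens in a round black mount on a steel post and 60 mm round foot, 114 mm tall, loose. Origin: centre of its foot's underside, z up.
- mount_b: Bystander: the same with a clear lens.
Not all that is in view belongs to the job. What is shaped like the spacer but purple is not meant.

How it is judged:
By the outcome, as a careful person would: the job done as asked, in the order asked, and still so for the second after the job is handed in, with the robot touching nothing.
It also fails if it takes over 72 s, if anything falls off the work surface, if the arm or the gripper's body presses on something with over 40 N, if the wrist force passes 120 N, or if a joint passes its speed limit or range.

ROBOT

A 6-joint arm with a two-finger parallel gripper is mounted at the origin on the work surface. World frame = base frame: x ahead of the robot, y to its left, z up, the work surface at z = 0. Lengths are in m, angles in degrees, forces in N, time in s.
With the tool pointing down it reaches from about 0.4 to 0.825 m from the base axis. Payload 7 kg.
Tool frame: the origin (TCP) lies at the centre of the arm's flange, where the gripper is bolted on; the fingertips stand 178 mm ahead of it and the grasp point (between the pads) lies 159 mm ahead of it; z points along the fingers, y is the line along which they close (so a half turn about z gives the same grasp; the last joint's range is limited). The gripper opens to 88 mm and grips with 3 to 60 N. Pads are 19 mm wide; open, the fingers measure 130 mm over their backs; the gripper's body (78 mm by 193 mm) begins 47 mm behind the grasp point.
Start: joints at [-55.514, 20.546, 0.682, 0, -70.136, -16.507], TCP at [0.208, -0.642, 0.405] pointing down, gripper open.
Joint ranges: [-176.03, 176.03], [-82.01, 121.73], [-58.28, 71.71], [-173.87, 95.51], [-174.79, -0.11], [-173.66, 173.66]. Speed limits (degrees/s): [136.94, 136.94, 172.46, 180, 180, 180].

INTERFACE

Orientations are given as [roll, pitch, yaw] about the fixed x, y, z axes, in that order (R = Rz(yaw) Ry(pitch) Rx(roll)).
In Python, from plant import telemetry, snapshot, workorder, nets gives the robot as it stands.
- The arm moves only by the shell command python3 -m creep 'ROWS'. ROWS is JSON, a list that holds one entry, the list of rows, each a list of 5 numbers: the shift along the tool's x, y, z normalised to -1 to 1, where 1 is 0.2 m, then the turn about the tool's z normalised to -1 to 1, where 1 is pi/2 rad, then the opening, from 0 (shut) to 1 (fully open). In form: [[[x, y, z, spin, hand], ...]]. A call has 1 to 8 rows; each row shifts and turns the commanded pose from where the row before left it, along the tool's axes as they then stand; what a row does not reach is not made up. A row lasts 1/12 s, in which the tool goes at most 41.7 mm and 7.16 degrees, less where a joint would pass 70% of its speed; a pose out of reach is approached as far as the arm can. A call with a number of a shift or a turn outside -1 to 1 is refused whole. A call with a gripper value outside its range is refused whole. The fingers move at their own pace and stop on an object; the grip force is fixed at half the most. Time passes only in rows, so rows that do not move let the fingers close. It gives the time, the measured TCP pose, the force, the opening and the grip force at its end, in the units of the state.
- telemetry.get_obs(): the state, without advancing time (a new reading comes with each control period).
- snapshot(name): name is "scene" or "top" or "wrist"; returns a dict with "frame" (400x640x3 uint8, red, green, blue), "fx", "fy", "cx", "cy" (pixels), "k1" (the pictures are not rectified: a ray, as slopes to the right and down, at radius r is drawn at 1 + k1 r^2 times it, then the intrinsics apply), "rvec" (rotation vector, rad) and "tvec" (3), from world to camera coordinates, as OpenCV has them; the wrist camera has in their place "mount" (4x4, takes a point from camera to tool coordinates, whose origin is the TCP and whose axes are the flange's). Camera axes: x right, y down, z forward; pixel columns grow to the right and rows downward; lengths in m; the calibration is good to about 2 mm. A picture is of the moment at which its call begins: read the wrist's pose just before it. There is no depth.
- workorder.close_job(): hands the job in; it is judged then, once.
Trained networks look in a picture, given as the dict that the camera call returned (one of the last four; its "shot" number tells which), for a name from the list of things; names that differ only in an ending like _2 or _b are one class to them, and where a whole thing is asked for, a point or a joint stands for the part that bears it (a point fixed in the world has none). Each returns a list of dicts, best first, with "confidence" (0 to 1); they miss things now and then, are a little off and sometimes report something else, mostly with a low value. They report only what shows in the picture. A call takes as long as a camera call. They do not tell look-alikes from the thing itself.
- nets.find_in(picture, query): "uv" ([column, row] in pixels, amid what is visible of it).
- nets.masks_of(picture, query): "region" (400x640 bool, what is visible of it) and "uv" ([column, row] in pixels, amid what is visible of it).
- nets.landmark_of(picture, query): "uv" ([column, row] in pixels: a listed point, or the origin of a listed thing).
The state is a dict: "clock": time; "joint_pos": joint angles; "qvel": joint speeds; "tau": joint torques, N m; "tool_pos": TCP position; "orientation": TCP orientation; "force": force on the tool from outside, world axes, zero at the start; "moment": the same for the moment, N m; "opening": finger opening in m; "gripper_force": force on a finger pad.
Only numpy, scipy, OpenCV 4.12 (cv2) and the standard library are available. Lean on these libraries where they do the work, as an engineer would, in place of code of your own. Each camera call takes 0.05 s, during which the arm holds its last target. There are 200 camera calls.

## Working session

There is one attempt and no reset: what is moved stays moved. The work goes in short steps, Python scripts to look and compute and a shell command to move; the robot and the scene stay as the last step left them, time stands still between calls to the robot, and variables do not carry over. Pictures are saved under pics/ and viewed, at most 10 in all, crops included, and the job is handed in when it is done.

```bash
ls; mkdir -p pics; cat > h.py <<'E'
import numpy as np, cv2
from scipy.spatial.transform import Rotation as R
from plant import telemetry, snapshot, workorder, nets
def shot(n):
    o=telemetry.get_obs(); p=snapshot(n); p=dict(p)
    if 'mount' in p:
        T=np.eye(4); T[:3,:3]=R.from_euler('xyz',o['orientation'],degrees=True).as_matrix(); T[:3,3]=o['tool_pos']
        p['C']=T@np.array(p['mount'])
    else:
        T=np.eye(4); T[:3,:3]=cv2.Rodrigues(np.array(p['rvec'],float))[0]; T[:3,3]=np.ravel(p['tvec']); p['C']=np.linalg.inv(T)
    return p
def ray(p,uv):
    d=np.array([(uv[0]-p['cx'])/p['fx'],(uv[1]-p['cy'])/p['fy']]); x=d.copy()
    for _ in range(20): x=d/(1+p['k1']*(x@x))
    v=p['C'][:3,:3]@np.array([x[0],x[1],1]); return p['C'][:3,3],v/np.linalg.norm(v)
def atz(p,uv,z):
    o,v=ray(p,uv); return o+v*(z-o[2])/v[2]
def proj(p,X):
    c=np.linalg.inv(p['C'])@np.append(X,1); s=c[:2]/c[2]; s=s*(1+p['k1']*(s@s)); return np.array([p['fx']*s[0]+p['cx'],p['fy']*s[1]+p['cy']])
def tri(L):
    A=np.zeros((3,3));b=np.zeros(3)
    for p,uv in L:
        o,v=ray(p,uv);M=np.eye(3)-np.outer(v,v);A+=M;b+=M@o
    X=np.linalg.solve(A,b); return X,[float(np.linalg.norm(np.cross(X-ray(p,u)[0],ray(p,u)[1]))) for p,u in L]
def save(p,n): cv2.imwrite('pics/'+n+'.png',p['frame'][:,:,::-1])
E
python3 - <<'E'
from h import *
np.set_printoptions(precision=4,suppress=True)
print(telemetry.get_obs())
P={}
for n in ['scene','top']:
    p=shot(n);save(p,n);P[n]=p;print(n,p['C'][:3],p['fx'],p['k1'])
    for q in ['stage','nominal','housing','spacer','window','clamp','hinge','clamp_tip','mount_a']:
        print(q,[(np.round(d['uv']),round(d['confidence'],2)) for d in nets.landmark_of(p,q)][:4] if q!='clamp' else [(np.round(d['uv']),round(d['confidence'],2)) for d in nets.find_in(p,q)][:4])
a=np.hstack([cv2.resize(P['scene']['frame'],(640,400))]);
E
```

```text
pics
{'clock': 0.0, 'joint_pos': array([-55.5145,  20.5896,   0.633 ,  -0.0201, -70.1375, -16.5064]), 'qvel': array([ 0.0562, -0.0562, -0.0875,  0.0845, -0.0486, -0.0792]), 'tau': array([  0.0001, -58.2717,  29.3065,   6.9977,   0.0069,  -0.0002]), 'tool_pos': array([ 0.2083, -0.6418,  0.4037]), 'orientation': array([ 179.9045,   -0.0086, -162.0277]), 'force': array([0.4795, 0.2109, 0.3375]), 'moment': array([-0.0322, -0.0491,  0.0023]), 'gripper_force': 0.0, 'opening': 0.08796131661372397}
scene [[ 0.2628  0.6778 -0.6867  1.1603]
 [ 0.9648 -0.1877  0.1841 -0.2223]
 [-0.0041 -0.7109 -0.7033  0.6664]] 385.45836742682314 -0.03251474517829958
stage [(array([384., 186.]), 0.91)]
nominal [(array([388., 175.]), 0.8)]
housing [(array([224., 205.]), 0.88)]
spacer [(array([227., 317.]), 0.77)]
window [(array([298., 186.]), 0.64)]
clamp [(array([419., 158.]), 0.71)]
hinge [(array([409., 177.]), 0.79), (array([422., 144.]), 0.4)]
clamp_tip [(array([423., 145.]), 0.62)]
mount_a [(array([362., 262.]), 0.92), (array([177., 290.]), 0.92)]
top [[-0.0109 -0.9801  0.1983  0.4124]
 [-0.9999  0.0101 -0.0049 -0.0575]
 [ 0.0028 -0.1983 -0.9801  1.1471]] 453.91548152107214 -0.038336428659548685
stage []
nominal []
housing [(array([391., 266.]), 0.82)]
spacer [(array([355., 201.]), 0.56)]
window [(array([318., 273.]), 0.73)]
clamp [(array([231., 197.]), 0.95), (array([252., 235.]), 0.27), (array([289., 166.]), 0.26)]
hinge [(array([229., 208.]), 0.79), (array([285., 173.]), 0.3)]
clamp_tip [(array([220., 180.]), 0.84)]
mount_a [(array([433., 188.]), 0.92), (array([288., 172.]), 0.68), (array([220., 179.]), 0.35)]
```

View pics/scene.png

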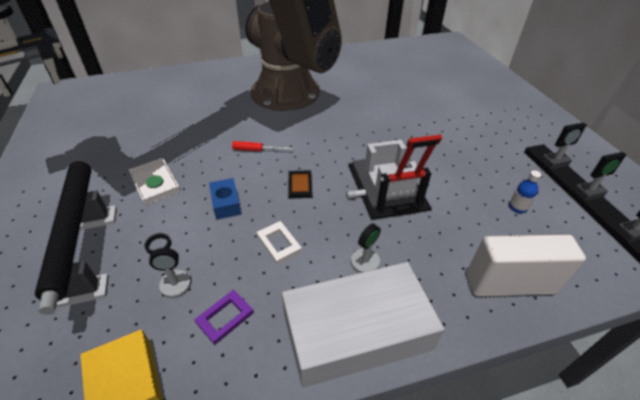

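View pics/top.png

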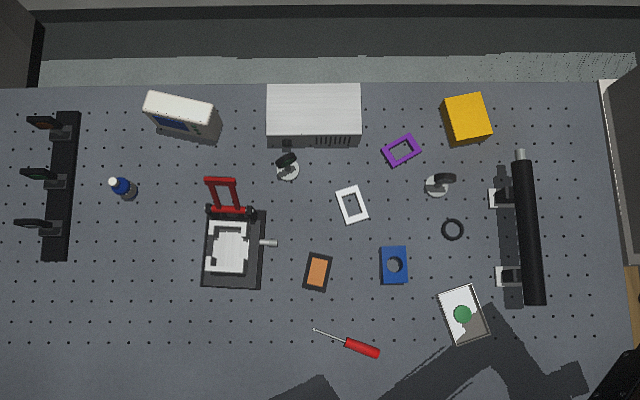

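Scene view: the blue housing is at (224,198), the amber window at (299,184), and the stage with the nest and red clamp at (395,180). The spacer candidates are the white frame at scene (279,240) / top (352,205) and the purple frame at scene (224,316) / top (401,150). The white one fits the description. The white tray with the green blob at (155,180) has a floor, so it isn't a frame. I'll confirm this in a crop while measuring.

```bash
cat >> h.py <<'E'
from scipy.optimize import minimize
def hullmask(uv,s=4):
    m=np.zeros((400*s,640*s),np.uint8); h=cv2.convexHull(np.round((np.array(uv)+.5)*s).astype(np.int32)); cv2.fillConvexPoly(m,h,255)
    return cv2.resize(m,(640,400),interpolation=cv2.INTER_AREA)/255.
def box(x,y,z,yaw,h,l=.09,w=.06):
    c,s=np.cos(yaw),np.sin(yaw)
    return [np.array([x+c*a-s*b,y+s*a+c*b,z+k]) for a in(-l/2,l/2) for b in(-w/2,w/2) for k in(0,h)]
def fit(views,h,x0,dims=(.09,.06)):
    # views: (pic, mask)
    T=[]
    for p,m in views:
        ys,xs=np.nonzero(m); T.append((p,hullmask(np.c_[xs,ys])))
    def cost(v):
        e=0
        for p,t in T:
            g=hullmask([proj(p,X) for X in box(v[0],v[1],v[2],v[3],h,*dims)]); e+=np.abs(g-t).sum()/t.sum()
        return e
    best=None
    for dy in np.radians([0,45,90,135]):
        s=np.array([x0[0],x0[1],x0[2],x0[3]+dy]); sim=np.vstack([s,s+[.015,0,0,0],s+[0,.015,0,0],s+[0,0,.01,0],s+[0,0,0,.3]])
        r=minimize(cost,s,method='Nelder-Mead',options=dict(initial_simplex=sim,maxfev=220,xatol=1e-4,fatol=1e-4))
        if best is None or r.fun<best.fun: best=r
    return best
E
cat > fit1.py <<'E'
from h import *
S=shot('scene');T=shot('top')
near={'housing':((224,198),(393,265),.04),'spacer':((279,240),(352,205),.016),'window':((299,184),(318,272),.014)}
for q,(us,ut,h) in near.items():
    V=[]
    for p,u in((S,us),(T,ut)):
        c=[d for d in nets.masks_of(p,q) if np.hypot(*(np.array(d['uv'])-u))<15]
        print(q,len(c),[ (np.round(d['uv']),d['region'].sum()) for d in c])
        if c: V.append((p,c[0]['region']))
    X=atz(T,ut,h)
    if not V: continue
    r=fit(V,h,[X[0],X[1],0,0]); print(q,len(V),np.round(r.x[:3],4),'yaw',np.degrees(r.x[3]).round(1)%180,'cost',r.fun)
Tm=T['frame']; 
for n in ['mount_a','clamp_tip','hinge','stage','nominal']:
    a=nets.landmark_of(S,n); b=nets.landmark_of(T,n)
    print(n,[np.round(d['uv']) for d in a],[np.round(d['uv']) for d in b])
    if n=='mount_a':
        for d in b[:2]: print(atz(T,d['uv'],0))
        for d in a[:2]: print(atz(S,d['uv'],0))
    elif a and b: print(tri([(S,a[0]['uv']),(T,b[0]['uv'])]))
    elif a: print(atz(S,a[0]['uv'],.032 if n=='nominal' else 0))
crop=np.hstack([cv2.resize(S['frame'][205:345,180:320],(390,390),interpolation=3),cv2.resize(T['frame'][130:230,330:430],(390,390),interpolation=3)])
cv2.imwrite('pics/crop1.png',crop[:,:,::-1])
E
time python3 fit1.py
```

```text
housing 1 [(array([225., 200.]), np.int64(1026))]
housing 1 [(array([396., 263.]), np.int64(878))]
housing 2 [ 4.821e-01 -2.510e-01 -1.000e-04] yaw 2.1999999999999886 cost 0.07127676142465944
spacer 1 [(array([272., 249.]), np.int64(931))]
spacer 1 [(array([362., 203.]), np.int64(558))]
spacer 2 [ 0.6369 -0.1537  0.0014] yaw 18.7 cost 0.09086862693190434
window 1 [(array([299., 186.]), np.int64(671))]
window 1 [(array([319., 272.]), np.int64(896))]
window 2 [ 4.674e-01 -6.380e-02  1.000e-04] yaw 167.2 cost 0.13761527266307594
mount_a [array([365., 262.]), array([175., 290.])] [array([436., 185.]), array([290., 170.])]
[ 0.68634057 -0.3779701   0.        ]
[0.7302142  0.00404251 0.        ]
[ 7.30344985e-01  1.12325715e-02 -1.11022302e-16]
[ 0.69271554 -0.37628619  0.        ]
clamp_tip [array([424., 146.])] [array([220., 178.])]
(array([0.65241991, 0.13803973, 0.22092984]), [0.0006437841246283639, 0.000643784124628452])
hinge [array([406., 176.])] [array([318., 271.]), array([287., 170.])]
(array([0.53239607, 0.04081504, 0.09663782]), [0.12749630806633339, 0.12749630806633333])
stage [array([384., 180.])] []
[0.50569108 0.15021487 0.        ]
nominal [array([175., 286.])] []
[ 0.70775477 -0.36870818  0.032     ]
real	0m18.892s
user	0m25.548s
sys	0m10.411s
```

View pics/crop1.png

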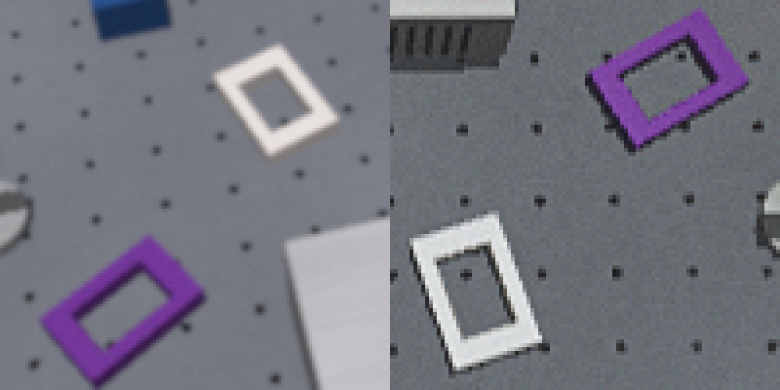

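The crop confirms it: the white frame (left panel ≈(275,100), right panel ≈(475,290)) is the spacer, and the purple one is the look-alike. I'll move over the housing first.

```bash
cat >> h.py <<'E'
def plan(x,y,z,yaw):
    o=telemetry.get_obs(); p=np.array(o['tool_pos']); a=o['orientation'][2]
    d=(yaw-a+90)%180-90; ps=np.radians(a+d); w=np.array([x,y,z])-p
    u=np.array([w[0]*np.cos(ps)+w[1]*np.sin(ps), w[0]*np.sin(ps)-w[1]*np.cos(ps), -w[2]])/.2
    print('at',p.round(4),'yaw',a.round(2),'| spin',round(-d/90,3),'then shift',u.round(4),'rows',round(np.linalg.norm(u)/.2,1),'F',np.round(o['force'],1),'open',round(o['opening'],4),'t',o['clock'])
E
python3 - <<'E'
from h import *
p=shot('wrist'); print(np.round(p['mount'],3),p['fx'])
plan(.482,-.251,.38,2.2)
E
```

```text
[[-0.    -0.969 -0.249  0.066]
 [ 1.    -0.    -0.001  0.   ]
 [ 0.001 -0.249  0.969  0.019]
 [ 0.     0.     0.     1.   ]] 314.7051248532469
at [ 0.2083 -0.642   0.4047] yaw -162.02 | spin 0.175 then shift [-1.4424  1.9012  0.1234] rows 11.9 F [-0.1  1.   0.2] open 0.0874 t 1.95
```

```bash
python3 -m creep '[[[0,0,0.04,0.06,1],[0,0,0.04,0.06,1],[0,0,0.04,0.055,1],[-0.12,0.158,0,0,1],[-0.12,0.158,0,0,1],[-0.12,0.158,0,0,1],[-0.12,0.158,0,0,1],[-0.12,0.158,0,0,1]]]'; python3 -m creep '[[[-0.12,0.158,0,0,1],[-0.12,0.158,0,0,1],[-0.12,0.158,0,0,1],[-0.12,0.158,0,0,1],[-0.12,0.158,0,0,1],[-0.12,0.158,0,0,1],[-0.12,0.158,0,0,1],[0,0,0,0,1]]]'
cat > wfit.py <<'E'
import sys
from h import *
q,h,x,y,yaw=sys.argv[1],float(sys.argv[2]),*map(float,sys.argv[3:6])
p=shot('wrist'); save(p,sys.argv[6])
c=nets.masks_of(p,q); print([(np.round(d['uv']),d['region'].sum(),round(d['confidence'],2)) for d in c])
u=proj(p,np.array([x,y,h])); print('expected uv',u.round())
c=[d for d in c if np.hypot(*(np.array(d['uv'])-u))<70]
r=fit([(p,c[0]['region'])],h,[x,y,0,np.radians(yaw)]); print(q,np.round(r.x[:3],4),'yaw',np.degrees(r.x[3])%180,'cost',r.fun)
L=nets.landmark_of(p,q); print('landmark',[(atz(p,d['uv'],0).round(4),round(d['confidence'],2)) for d in L])
E
python3 wfit.py housing .04 .482 -.251 2.2 w1
```

```text
clock: 2.62
tool_pos: [0.3227, -0.478, 0.3807]
orientation: [-180.0, 0.0, -177.8]
force: [1.2, -0.0, 0.0]
opening: 0.0875
gripper_force: 0.0
clock: 3.28
tool_pos: [0.4845, -0.2477, 0.381]
orientation: [-180.0, 0.1, -177.5]
force: [-0.1, -1.0, 0.9]
opening: 0.0876
gripper_force: 0.0
[(array([316., 191.]), np.int64(4450), 0.62), (array([230., 310.]), np.int64(206), 0.16)]
expected uv [319. 181.]
housing [ 0.4822 -0.2517  0.0047] yaw 1.701272707172404 cost 0.01353524960848921
landmark [(array([ 0.4832, -0.255 ,  0.    ]), 0.65)]
```

View pics/w1.png

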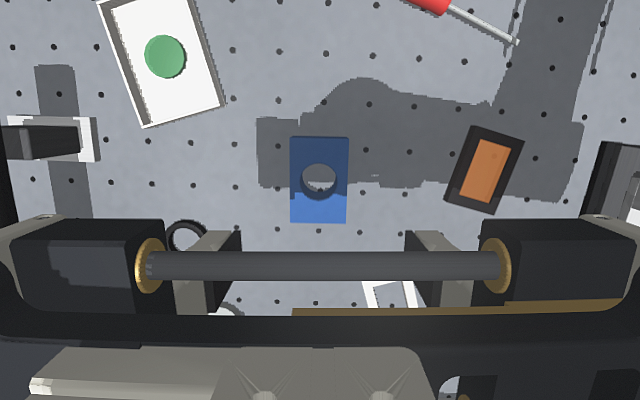

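The wrist view shows the housing at (319,180), with the expected outline fit (cost 0.014) and a height near 0. Next I grasp it.

```bash
python3 - <<'E'
from h import *
plan(.482,-.2515,.181,1.8)
E
```

```text
at [ 0.4816 -0.2514  0.3807] yaw -177.68 | spin 0.006 then shift [-2.200e-03 -5.000e-04  9.984e-01] rows 5.0 F [-0.1  1.3  0.3] open 0.0876 t 3.4333
```

```bash
python3 -m creep '[[[-0.002,0,0.19,0.006,1],[0,0,0.19,0,1],[0,0,0.19,0,1],[0,0,0.19,0,1],[0,0,0.15,0,1],[0,0,0.088,0,1],[0,0,0,0,0],[0,0,0,0,0]]]'; python3 -m creep '[[[0,0,0,0,0],[0,0,0,0,0],[0,0,0,0,0],[0,0,0,0,0]]]'; python3 - <<'E'
from h import *
plan(.482,-.2515,.40,1.8)
E
```

```text
clock: 4.1
tool_pos: [0.4809, -0.2532, 0.1805]
orientation: [180.0, -0.1, -178.4]
force: [-0.3, 0.8, -0.0]
opening: 0.0794
gripper_force: 0.0
clock: 4.43
tool_pos: [0.4815, -0.2523, 0.1813]
orientation: [-180.0, 0.0, -178.3]
force: [-0.9, -1.3, 0.3]
opening: 0.0602
gripper_force: 30.0
at [ 0.4815 -0.2523  0.1813] yaw -178.35 | spin -0.002 then shift [-0.0026  0.0041 -1.0936] rows 5.5 F [-0.9 -1.3  0.3] open 0.0602 t 4.4333
```

```bash
python3 -m creep '[[[0,0,-0.19,0,0],[0,0,-0.19,0,0],[0,0,-0.19,0,0],[0,0,-0.19,0,0],[0,0,-0.19,0,0],[0,0.1,-0.15,0,0],[-0.02,0.19,-0.1,0,0],[-0.02,0.19,0,0,0]]]'; python3 -m creep '[[[-0.02,0.19,0,0,0],[-0.02,0.19,0,0,0],[-0.02,0.19,0,0,0],[-0.02,0.19,0,0,0],[0,0.1,0,0,0],[0,0,0,0,0],[0,0,0,0,0]]]'; python3 - <<'E'
from h import *
p=shot('wrist');plan(.5,0,.42,0)
for n in ['stage','nominal','hinge','clamp_tip']: print(n,[(np.round(d['uv']),round(d['confidence'],2)) for d in nets.landmark_of(p,n)][:3])
print('guess',proj(p,np.array([.506,.15,.094])))
u=proj(p,np.array([.506,.15,.094])).astype(int)
np.savez('n1.npz',**{k:p[k] for k in('frame','C','fx','fy','cx','cy','k1')})
a,b=max(0,u[1]-90),max(0,min(u[0]-100,440)); print('crop origin',b,a)
cv2.imwrite('pics/n1.png',cv2.resize(p['frame'][a:a+150,b:b+200],(800,600),interpolation=3)[:,:,::-1])
E
```

```text
clock: 5.1
tool_pos: [0.487, -0.1569, 0.4249]
orientation: [-180.0, 0.4, -178.4]
force: [1.8, 0.7, -3.7]
opening: 0.0598
gripper_force: 30.0
clock: 5.68
tool_pos: [0.4972, 0.0165, 0.4198]
orientation: [180.0, -0.1, -178.2]
force: [-0.2, -0.9, -4.3]
opening: 0.0598
gripper_force: 30.0
at [0.4973 0.0157 0.4199] yaw -178.24 | spin 0.02 then shift [-0.0135 -0.0784 -0.0006] rows 0.4 F [-0.5 -0.  -4.6] open 0.0597 t 5.7333
stage []
nominal []
hinge []
clamp_tip []
guess [453.7755749  200.54244644]
crop origin 353 110
```

View pics/n1.png

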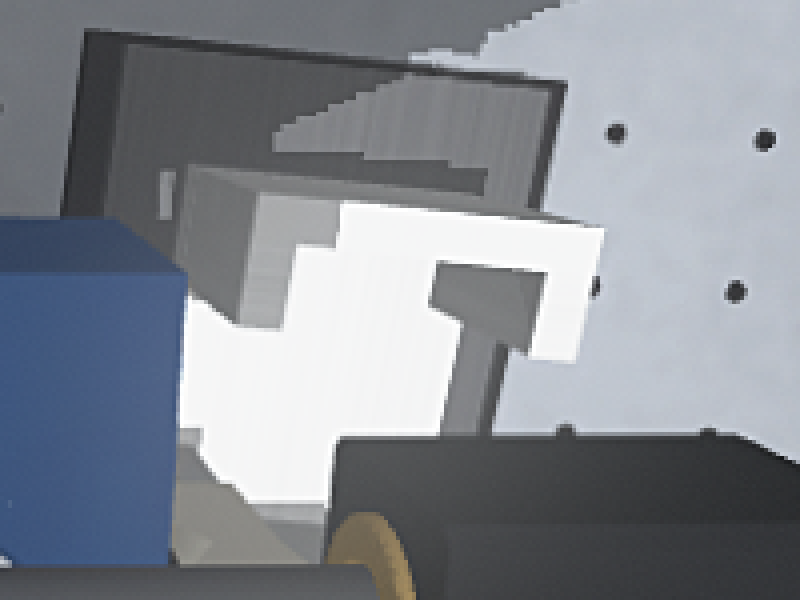

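The nest's robot-side wall shows at full-frame (418–504, 158–167), with one inner pocket corner at ≈(490,178). The rest is hidden by the housing and gripper, so I'll shift in +x for a clearer view.

```bash
python3 -m creep '[[[-0.1,-0.05,-0.05,0,0],[-0.18,-0.05,-0.05,0,0],[-0.18,0,0,0,0],[-0.05,0,0,0,0],[0,0,0,0,0],[0,0,0,0,0],[0,0,0,0,0]]]'; python3 - <<'E'
from h import *
p=shot('wrist');plan(.6,0,.44,0)
for n in ['stage','nominal','hinge','clamp_tip']: print(n,[(np.round(d['uv']),round(d['confidence'],2)) for d in nets.landmark_of(p,n)][:3])
u=proj(p,np.array([.506,.15,.094])).astype(int);print(u)
np.savez('n2.npz',**{k:p[k] for k in('frame','C','fx','fy','cx','cy','k1')})
a,b=max(0,u[1]-70),max(0,min(u[0]-100,440)); print('crop origin',b,a)
f=(255*(p['frame']/255.)**2).astype(np.uint8)
cv2.imwrite('pics/n2.png',cv2.resize(f[a:a+150,b:b+200],(800,600),interpolation=3)[:,:,::-1])
E
```

```text
clock: 6.52
tool_pos: [0.5998, -0.0023, 0.4399]
orientation: [-180.0, -0.1, -178.4]
force: [-0.4, 0.0, -4.1]
opening: 0.06
gripper_force: 30.0
at [ 0.5996 -0.0021  0.4403] yaw -178.35 | spin 0.018 then shift [-0.002   0.0105  0.0013] rows 0.1 F [-0.1 -0.  -3. ] open 0.0601 t 6.5667
stage [(array([458., 200.]), 0.26)]
nominal []
hinge [(array([460., 199.]), 0.83)]
clamp_tip [(array([323., 246.]), 0.45)]
[476  96]
crop origin 376 26
```

View pics/n2.png

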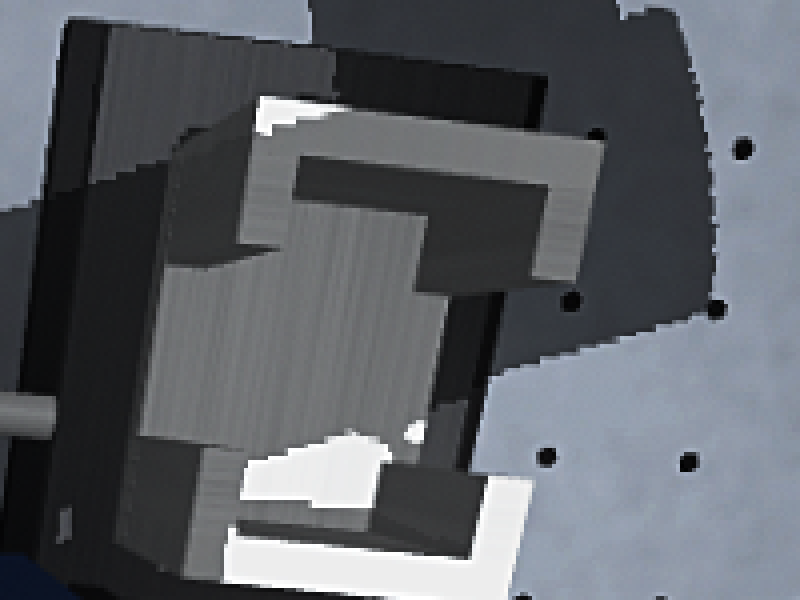

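The crop shows the whole pocket rim. In crop pixels, the inner corners are near (300,157), (549,184), (470,558) and (237,537). I'll fit them together with the outer corners.

```bash
cat > nest.py <<'E'
from h import *
from scipy.optimize import least_squares
def nestfit(p,pts,origin,zfree=False):
    px=[((np.array(c[:2])+.5)/4-.5+origin) for c in pts]; L=np.array([c[2:] for c in pts])/1000.
    def f(v):
        c,s=np.cos(v[2]),np.sin(v[2]); z=v[3] if zfree else .094
        return np.ravel([proj(p,np.array([v[0]+c*l[0]-s*l[1],v[1]+s*l[0]+c*l[1],z]))-q for l,q in zip(L,px)])
    r=least_squares(f,[.506,.15,0,.094][:4 if zfree else 3]); return r
if __name__=='__main__':
    p=dict(np.load('n2.npz'))
    pts=[(300,157,-47,-32),(549,184,-47,32),(470,558,47,32),(237,537,47,-32),(258,97,-59,-44),(604,142,-59,44),(510,600,59,44),(533,278,-25,32),(577,283,-25,44),(488,476,25,32),(533,480,25,44),(240,242,-25,-44)]
    for z in (0,1):
        r=nestfit(p,pts,np.array([376,26]),z); print(r.x, np.degrees(r.x[2]), np.round(r.fun.reshape(-1,2),1).tolist())
    x,y,t=r.x[:3]; 
    p1=dict(np.load('n1.npz'))
    r=nestfit(p1,[(605,228,-59,44),(549,272,-47,32),(528,358,-25,32),(577,362,-25,44),(258,192,-59,-44)],np.array([353,110]));print('n1',r.x,np.degrees(r.x[2]),np.round(r.fun.reshape(-1,2),1).tolist())
E
python3 nest.py
```

```text
[ 0.52566423  0.14884399 -0.0592881 ] -3.396958157209233 [[-0.1, -0.5], [0.1, 0.1], [0.7, 0.2], [-0.1, -0.2], [0.4, 0.2], [0.3, -0.6], [-1.0, 1.9], [-0.4, -0.5], [-0.2, -0.4], [0.6, -0.2], [0.3, -0.1], [-0.6, 0.3]]
[ 0.52556515  0.14963496 -0.05946105  0.09241009] -3.406867247308839 [[0.1, -0.3], [-0.0, 0.3], [0.6, -0.1], [0.2, -0.4], [0.6, 0.5], [0.1, -0.4], [-1.1, 1.5], [-0.6, -0.5], [-0.3, -0.4], [0.5, -0.4], [0.2, -0.3], [-0.4, 0.4]]
n1 [ 0.5260215   0.1484935  -0.06469049] -3.7064919307635806 [[0.0, 0.3], [-0.1, -0.1], [0.3, -0.3], [-0.7, -0.2], [0.4, 0.3]]
```

```bash
python3 - <<'E'
from h import *
plan(.5257,.1488,.34,-3.4)
E
```

```text
at [ 0.5997 -0.0016  0.4409] yaw -178.3 | spin 0.057 then shift [0.4141 0.7287 0.5047] rows 4.9 F [-0.9  0.2 -3.4] open 0.0597 t 6.7667
```

```bash
python3 -m creep '[[[0,0,0,0.057,0],[0.11,0.14,0,0,0],[0.11,0.15,0,0,0],[0.11,0.15,0.1,0,0],[0.084,0.15,0.1,0,0],[0,0.139,0.1,0,0],[0,0,0.15,0,0],[0,0,0.055,0,0]]]'; python3 -m creep '[[[0,0,0.05,0,0],[0,0,0.1,0,0],[0,0,0.13,0,0],[0,0,0.015,0,0],[0,0,0,0,0],[0,0,0,0,0]]]'; python3 - <<'E'
from h import *
plan(.5257,.1488,.2133,-3.4)
p=shot('wrist'); f=(255*(p['frame']/255.)**1.5).astype(np.uint8)
cv2.imwrite('pics/n3.png',cv2.resize(f[60:285,170:470],(800,600),interpolation=3)[:,:,::-1])
E
```

```text
clock: 7.43
tool_pos: [0.525, 0.1496, 0.3368]
orientation: [-179.9, -0.2, 176.7]
force: [0.0, -0.8, -5.0]
opening: 0.0598
gripper_force: 30.0
clock: 7.93
tool_pos: [0.5274, 0.1483, 0.2821]
orientation: [180.0, 0.1, 176.5]
force: [0.7, 0.1, -3.4]
opening: 0.06
gripper_force: 30.0
at [0.5274 0.1483 0.2821] yaw 176.54 | spin -0.001 then shift [0.0088 0.0022 0.3438] rows 1.7 F [ 0.7  0.1 -3.4] open 0.06 t 7.9333
```

View pics/n3.png

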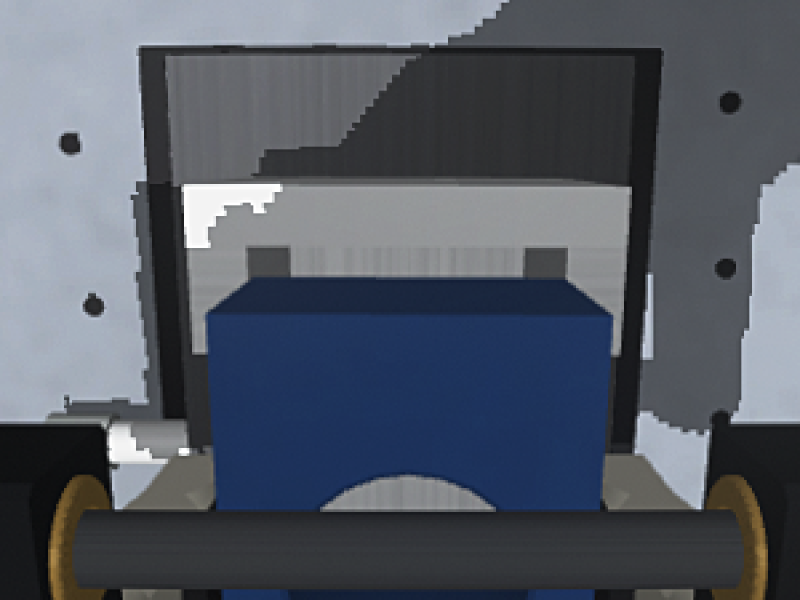

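The housing's lower robot-side edge runs (248–567, 278) and the pocket's inner edge (247–568, 247), so y looks centred. I'll compute the x gap next.

```bash
python3 - <<'E'
from h import *
p=shot('wrist')
g=lambda c,z: atz(p,(np.array(c)+.5)*.375-.5+[170,60],z).round(4)
for c in [(247,247),(568,247)]: print('pocket',g(c,.094))
for c in [(248,278),(567,278)]: print('housing bottom',g(c,.1008))
for c in [(207,315),(613,315)]: print('housing top',g(c,.1408))
plan(.5257,.1488,.2133,-3.4)
E
```

```text
pocket [0.4773 0.1198 0.094 ]
pocket [0.4812 0.1841 0.094 ]
housing bottom [0.4827 0.1207 0.1008]
housing bottom [0.4864 0.1825 0.1008]
housing top [0.4826 0.122  0.1408]
housing top [0.4862 0.182  0.1408]
at [0.5275 0.1486 0.2825] yaw 176.55 | spin -0.001 then shift [0.0089 0.0007 0.3462] rows 1.7 F [ 0.1  0.7 -4. ] open 0.0597 t 8.0333
```

```bash
python3 -m creep '[[[0.0145,0.001,0,0,0],[0,0,0.03,0,0],[0,0,0.025,0,0],[0,0,0.025,0,0],[0,0,0.02,0,0],[0,0,0,0,0]]]'; python3 - <<'E'
from h import *
plan(.5248,.1488,.2133,-3.4)
E
```

```text
clock: 8.53
tool_pos: [0.5234, 0.1487, 0.2594]
orientation: [-179.9, -0.1, 176.6]
force: [-0.0, -0.2, -4.1]
opening: 0.06
gripper_force: 30.0
at [0.5234 0.1487 0.2594] yaw 176.56 | spin -0.0 then shift [-0.0068  0.0008  0.2304] rows 1.2 F [-0.  -0.2 -4.1] open 0.06 t 8.5333
```

```bash
python3 -m creep '[[[0,0,0.04,0,0],[0,0,0.05,0,0],[0,0,0.05,0,0],[0,0,0.04,0,0],[0,0,0.025,0,0],[0,0,0.015,0,0],[0,0,0.01,0,0],[0,0,0,0,0]]]'; python3 - <<'E'
from h import *
plan(.5248,.1488,.2133,-3.4)
E
```

```text
clock: 9.2
tool_pos: [0.5238, 0.1489, 0.2143]
orientation: [-180.0, -0.0, 176.6]
force: [-1.1, 0.3, -3.7]
opening: 0.0598
gripper_force: 30.0
at [0.5238 0.1489 0.2143] yaw 176.56 | spin -0.0 then shift [-0.005  -0.0002  0.0049] rows 0.0 F [-1.1  0.3 -3.7] open 0.0598 t 9.2
```

```bash
python3 -m creep '[[[0,0,0.004,0,0],[0,0,0.003,0,0],[0,0,0,0,0]]]'; python3 -m creep '[[[0,0,0.002,0,0],[0,0,0,0,0]]]'
```

```text
clock: 9.45
tool_pos: [0.5239, 0.1489, 0.2135]
orientation: [180.0, 0.0, 176.6]
force: [-0.5, 0.3, -3.8]
opening: 0.06
gripper_force: 30.0
clock: 9.62
tool_pos: [0.5239, 0.149, 0.2133]
orientation: [180.0, 0.0, 176.6]
force: [-0.3, 0.4, -0.8]
opening: 0.0596
gripper_force: 30.0
```

```bash
python3 -m creep '[[[0,0,0.002,0,0],[0,0,0,0,1],[0,0,0,0,1],[0,0,0,0,1],[0,0,0,0,1],[0,0,-0.1,0,1],[0,0,-0.18,0,1],[0,0,-0.19,0,1]]]'; python3 -m creep '[[[0,0,-0.19,0,1],[0,0,-0.19,0,1],[0,0,0,0,1]]]'; python3 - <<'E'
from h import *
plan(.6369,-.1537,.38,18.7)
E
```

```text
clock: 10.28
tool_pos: [0.5233, 0.1486, 0.3062]
orientation: [-179.9, -0.2, 176.6]
force: [0.5, 0.5, 0.2]
opening: 0.0874
gripper_force: 0.0
clock: 10.53
tool_pos: [0.5255, 0.1495, 0.3908]
orientation: [179.7, 0.6, 176.6]
force: [1.0, 0.8, 0.7]
opening: 0.0878
gripper_force: 0.0
at [0.5255 0.1495 0.3908] yaw 176.63 | spin -0.245 then shift [-0.0414 -1.6144  0.0542] rows 8.1 F [1.  0.8 0.7] open 0.0878 t 10.5333
```

```bash
python3 - <<'E'
from h import *
p=shot('wrist'); np.savez('n4.npz',**{k:p[k] for k in('frame','C','fx','fy','cx','cy','k1')})
c=nets.masks_of(p,'housing')
for d in c[:1]:
    print(d['uv'],d['region'].sum(),d['confidence'])
    r=fit([(p,d['region'])],.001,[.525,.149,.072,np.radians(-3.4)]); print(np.round(r.x,4),np.degrees(r.x[3]),r.fun)
E
python3 -m creep '[[[0,0,0.01,-0.07,1],[0,0,0.01,-0.07,1],[0,0,0.01,-0.07,1],[0,0,0.01,-0.035,1],[-0.005,-0.19,0,0,1],[-0.005,-0.2,0,0,1],[-0.005,-0.2,0,0,1],[-0.005,-0.2,0,0,1]]]'; python3 -m creep '[[[-0.005,-0.2,0,0,1],[-0.005,-0.2,0,0,1],[-0.005,-0.2,0,0,1],[-0.005,-0.2,0,0,1],[0,-0.025,0,0,1],[0,0,0,0,1],[0,0,0,0,1]]]'
python3 wfit.py spacer .016 .6369 -.1537 18.7 w2
```

```text
[316.4, 193.6] 4708 0.73
[0.5263 0.149  0.0686 3.0684] 175.804911518148 0.011968969024948093
clock: 11.3
tool_pos: [0.578, -0.0009, 0.3729]
orientation: [180.0, -0.1, -161.3]
force: [1.2, 0.4, 0.2]
opening: 0.0877
gripper_force: 0.0
clock: 11.88
tool_pos: [0.6341, -0.1551, 0.3725]
orientation: [179.9, -0.2, -161.5]
force: [-0.8, -0.1, 0.2]
opening: 0.0874
gripper_force: 0.0
[(array([185., 241.]), np.int64(421), 0.74)]
expected uv [323. 185.]Traceback (most recent call last):
  File "wfit.py", line 8, in <module>
    r=fit([(p,c[0]['region'])],h,[x,y,0,np.radians(yaw)]); print(q,np.round(r.x[:3],4),'yaw',np.degrees(r.x[3])%180,'cost',r.fun)
              ~^^^
IndexError: list index out of range
```

```bash
python3 - <<'E'
from h import *
p=shot('wrist'); f=p['frame'].astype(int)
u=proj(p,np.array([.6369,-.1537,.016])).astype(int)
print(f[u[1]-60:u[1]+61:10,u[0]-5].tolist()); print(f[u[1],u[0]-60:u[0]+61:10].tolist())
m=((f.max(2)-f.min(2))<14)&(f.min(2)>f[u[1],u[0]].max()+12)
n,l,s,c=cv2.connectedComponentsWithStats(m.astype(np.uint8))
for i in range(1,n):
    if s[i,4]>300: print(s[i],c[i])
k=[i for i in range(1,n) if s[i,4]>500 and np.hypot(*(c[i]-u))<40]
if k:
    for V in ([(p,l==k[0])],):
        r=fit(V,.016,[.6369,-.1537,0,np.radians(18.7)]); print(np.round(r.x,4),np.degrees(r.x[3])%180,r.fun)
cv2.imwrite('pics/w2b.png',f[:300,:,::-1])
for d in nets.masks_of(p,'spacer')+nets.find_in(p,'spacer'): print(d['uv'],d['confidence'])
E
```

```text
[[98, 99, 105], [98, 100, 106], [174, 171, 167], [174, 172, 168], [100, 102, 107], [100, 102, 107], [104, 105, 110], [162, 167, 175], [142, 145, 152], [245, 246, 246], [149, 153, 163], [158, 163, 171], [163, 166, 174]]
[[160, 165, 172], [97, 100, 105], [100, 103, 108], [99, 102, 106], [173, 169, 167], [101, 104, 109], [101, 105, 109], [103, 105, 110], [175, 171, 168], [100, 103, 106], [100, 104, 107], [99, 102, 107], [98, 101, 106]]
[    0     0   554   222 43757] [209.64248006  84.58084421]
[  189   121   295   131 13353] [321.36733318 201.34950947]
[574 143  36  46 583] [591.69811321 165.84562607]
[165 193  36  42 589] [182.77419355 216.85229202]
[ 216  281  204   35 3141] [318.74689589 294.66762178]
[  29  377  186   23 2827] [117.30880792 389.78068624]
[ 0.6116 -0.1758  0.1818  1.7335] 99.31967607073237 0.31372027697867755
[304.6, 183.8] 0.72
[184.0, 242.5] 0.67
[408.1, 296.6] 0.32
[304.0, 181.7] 0.91
[184.1, 240.4] 0.84[ WARN:0@9.083] global loadsave.cpp:1063 imwrite_ Unsupported depth image for selected encoder is fallbacked to CV_8U.
```

```bash
cat > spfit.py <<'E'
from h import *
p=shot('wrist'); f=cv2.GaussianBlur(p['frame'],(3,3),0).astype(int)
x0=(.6369,-.1537); u=proj(p,np.array([*x0,.016])).astype(int)
m=(f[...,2]-f[...,0]<=2)&(f.min(2)>120); m[:, :u[0]-80]=0; m[:,u[0]+80:]=0; m[:u[1]-80]=0; m[u[1]+80:]=0
n,l,s,c=cv2.connectedComponentsWithStats(m.astype(np.uint8))
k=max(range(1,n),key=lambda i:s[i,4]); print(s[k],c[k],u)
r=fit([(p,l==k)],.016,[*x0,0,np.radians(18.7)]); print(np.round(r.x,4),np.degrees(r.x[3])%180,r.fun)
plan(r.x[0],r.x[1],.1795,np.degrees(r.x[3]))
E
python3 spfit.py
```

```text
[ 294  141   57   81 2839] [321.08418457 179.96759422] [321 183]
[ 0.6374 -0.1542 -0.0035  0.306 ] 17.53277220088321 0.01745215555404209
at [ 0.6343 -0.1535  0.3748] yaw -161.3 | spin 0.013 then shift [-0.0138 -0.0077  0.9764] rows 4.9 F [ 0.5 -0.1  0.4] open 0.0876 t 12.1833
```

The spacer is at (0.637,-0.154), yaw 17.5° and z≈0, which agrees with the top/scene fit. Now I grasp it.

```bash
python3 -m creep '[[[-0.014,-0.007,0.15,0.013,1],[0,0,0.19,0,1],[0,0,0.19,0,1],[0,0,0.19,0,1],[0,0,0.15,0,1],[0,0,0.08,0,1],[0,0,0.024,0,1],[0,0,0,0,1]]]'; python3 -m creep '[[[0,0,0,0,0],[0,0,0,0,0],[0,0,0,0,0],[0,0,0,0,0],[0,0,0,0,0],[0,0,0,0,0]]]'
```

```text
clock: 12.85
tool_pos: [0.637, -0.1543, 0.1794]
orientation: [180.0, -0.1, -162.5]
force: [0.0, 0.6, -0.1]
opening: 0.0873
gripper_force: 0.0
clock: 13.35
tool_pos: [0.6377, -0.155, 0.1799]
orientation: [-180.0, 0.0, -162.6]
force: [0.7, 1.0, 1.7]
opening: 0.0596
gripper_force: 30.0
```

```bash
python3 -m creep '[[[0,0,-0.1,0,0],[0,0,-0.19,0,0],[0,0,-0.19,0,0],[0,0,-0.19,0,0],[0,0,-0.19,0.07,0],[0,0,-0.19,0.07,0],[0,0,0,0.07,0],[0,0,0,0.025,0]]]';  python3 - <<'E'
from h import *
plan(.526,.149,.36,-3.4)
E
```

```text
clock: 14.02
tool_pos: [0.6378, -0.1552, 0.3932]
orientation: [180.0, 0.3, 175.9]
force: [-0.5, 0.4, -1.6]
opening: 0.0599
gripper_force: 30.0
at [ 0.6378 -0.1552  0.3932] yaw 175.92 | spin -0.008 then shift [0.6482 1.4853 0.1662] rows 8.1 F [-0.5  0.4 -1.6] open 0.0599 t 14.0167
```

```bash
python3 -m creep '[[[0.072,0.165,0,-0.008,0],[0.072,0.165,0,0,0],[0.072,0.165,0,0,0],[0.072,0.165,0,0,0],[0.072,0.165,0,0,0],[0.072,0.165,0,0,0],[0.072,0.165,0,0,0],[0.072,0.165,0,0,0]]]'; python3 -m creep '[[[0.072,0.165,0,0,0],[0,0,0.1,0,0],[0,0,0.15,0,0],[0,0,0.15,0,0],[0,0,0.1,0,0],[0,0,0.056,0,0],[0,0,0,0,0],[0,0,0,0,0]]]'; python3 - <<'E'
from h import *
plan(.526,.149,.2517,-3.4)
p=shot('wrist'); f=(255*(p['frame']/255.)**1.5).astype(np.uint8)
np.savez('n5.npz',**{k:p[k] for k in('frame','C','fx','fy','cx','cy','k1')})
cv2.imwrite('pics/n5.png',cv2.resize(f[60:285,170:470],(800,600),interpolation=3)[:,:,::-1])
E
```

```text
clock: 14.68
tool_pos: [0.5356, 0.116, 0.3897]
orientation: [180.0, 0.0, 177.0]
force: [0.7, -0.5, -0.3]
opening: 0.0601
gripper_force: 30.0
clock: 15.35
tool_pos: [0.524, 0.1483, 0.2782]
orientation: [-179.9, -0.1, 177.0]
force: [-0.4, -0.7, -0.7]
opening: 0.0598
gripper_force: 30.0
at [0.524  0.1483 0.2782] yaw 177.01 | spin 0.005 then shift [-0.0097  0.004   0.1325] rows 0.7 F [-0.4 -0.7 -0.7] open 0.0598 t 15.35
```

View pics/n5.png

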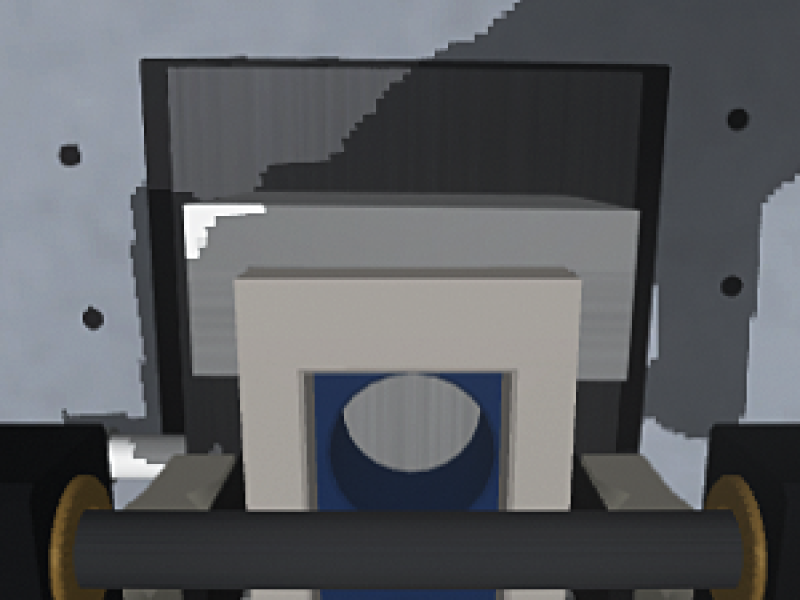

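The spacer's robot-side top edge runs (235–581, 280) and the nest's outer edge (185,205)–(640,210). I'll compute the offsets.

```bash
python3 - <<'E'
from h import *
p=dict(np.load('n5.npz'))
g=lambda c,z: atz(p,(np.array(c)+.5)*.375-.5+[170,60],z)
a,b=g((185,205),.094),g((640,210),.094); s,t=g((235,280),.1145),g((581,280),.1145)
print(a,b,np.linalg.norm(b-a),s,t,np.linalg.norm(t-s))
d=(b-a)/np.linalg.norm(b-a); yaw=np.degrees(np.arctan2(-d[0],d[1])); print('nest yaw',yaw, 'spacer yaw',np.degrees(np.arctan2(-(t-s)[0],(t-s)[1])))
ex=np.array([np.cos(np.radians(yaw)),np.sin(np.radians(yaw)),0]); ey=np.array([-ex[1],ex[0],0])
nc=(a+b)/2+.059*ex; e2=(t-s)/np.linalg.norm(t-s); sc=(s+t)/2+.045*np.array([e2[1],-e2[0],0])
print('nest c',nc,'spacer c',sc,'move in nest x,y mm',1e3*(nc-sc)@ex,1e3*(nc-sc)@ey)
E
```

```text
[0.46426108 0.10838982 0.094     ] [0.46983216 0.19645555 0.094     ] 0.08824176547034973 [0.47671915 0.12107896 0.1145    ] [0.47984674 0.1808589  0.1145    ] 0.059861699028011583
nest yaw -3.619730936297755 spacer yaw -2.994890016281623
nest c [0.52592892 0.14869776 0.094     ] spacer c [0.52322148 0.14861782 0.1145    ] move in nest x,y mm 2.696987563162567 0.25071491700031306
```

```bash
python3 -m creep '[[[-0.0135,0.001,0,0.007,0],[0,0,0,0,0],[0,0,0.02,0,0],[0,0,0.025,0,0],[0,0,0.025,0,0],[0,0,0,0,0]]]'; python3 -m creep '[[[0,0,0.025,0,0],[0,0,0.015,0,0],[0,0,0.01,0,0],[0,0,0.005,0,0],[0,0,0,0,0],[0,0,0,0,0]]]'; python3 - <<'E'
from h import *
plan(.526,.1488,.2517,-3.6)
E
```

```text
clock: 15.9
tool_pos: [0.5263, 0.1482, 0.2632]
orientation: [-180.0, -0.1, 176.4]
force: [-0.5, -0.4, -1.7]
opening: 0.06
gripper_force: 30.0
clock: 16.4
tool_pos: [0.5268, 0.1485, 0.2535]
orientation: [-180.0, 0.0, 176.4]
force: [-0.5, -0.1, -0.8]
opening: 0.0596
gripper_force: 30.0
at [0.5268 0.1485 0.2535] yaw 176.38 | spin -0.0 then shift [0.0041 0.0013 0.0089] rows 0.0 F [-0.5 -0.1 -0.8] open 0.0596 t 16.4
```

```bash
python3 -m creep '[[[0,0,0.005,0,0],[0,0,0,0,0]]]'; python3 -m creep '[[[0,0,0.004,0,0],[0,0,0,0,0],[0,0,0,0,0]]]'; python3 -m creep '[[[0,0,0.003,0,0],[0,0,0,0,0],[0,0,0,0,0]]]'
```

```text
clock: 16.57
tool_pos: [0.5268, 0.1485, 0.2525]
orientation: [180.0, 0.0, 176.4]
force: [0.1, 0.1, 0.2]
opening: 0.0596
gripper_force: 30.0
clock: 16.82
tool_pos: [0.5268, 0.1485, 0.2519]
orientation: [180.0, 0.0, 176.4]
force: [-0.9, -1.2, 1.7]
opening: 0.0596
gripper_force: 30.0
clock: 17.07
tool_pos: [0.5268, 0.1485, 0.2519]
orientation: [180.0, 0.0, 176.4]
force: [-3.4, -0.8, 8.3]
opening: 0.0595
gripper_force: 30.0
```

Seated: the height is as expected and the contact force is rising. Next I release and go to the window.

```bash
python3 -m creep '[[[0,0,-0.003,0,0],[0,0,0,0,1],[0,0,0,0,1],[0,0,0,0,1],[0,0,0,0,1],[0,0,-0.1,0,1],[0,0,-0.18,0,1],[0,0,-0.19,0,1]]]'; python3 -m creep '[[[0,0,-0.19,0,1],[0,0,-0.04,0,1],[0,0,0,0,1]]]'; python3 - <<'E'
from h import *
plan(.4674,-.0638,.38,-12.8)
p=shot('wrist'); np.savez('n6.npz',**{k:p[k] for k in('frame','C','fx','fy','cx','cy','k1')})
E
```

```text
clock: 17.73
tool_pos: [0.5263, 0.1482, 0.3452]
orientation: [-179.9, -0.2, 176.4]
force: [1.5, 0.0, -0.8]
opening: 0.0877
gripper_force: 0.0
clock: 17.98
tool_pos: [0.5275, 0.1488, 0.3955]
orientation: [179.8, 0.3, 176.4]
force: [-0.3, 0.8, -0.0]
opening: 0.0873
gripper_force: 0.0
at [0.5275 0.1488 0.3955] yaw 176.4 | spin 0.102 then shift [ 0.0573 -1.103   0.0776] rows 5.5 F [-0.3  0.8 -0. ] open 0.0873 t 17.9833
```

```bash
python3 -m creep '[[[0,0,0.03,0.051,1],[0,0,0.05,0.051,1],[0.01,-0.184,0,0,1],[0.01,-0.184,0,0,1],[0.01,-0.184,0,0,1],[0.01,-0.184,0,0,1],[0.01,-0.184,0,0,1],[0.01,-0.184,0,0,1]]]'; python3 -m creep '[[[0,0,0,0,1],[0,0,0,0,1],[0,0,0,0,1]]]'; python3 wfit.py window .014 .4674 -.0638 167.2 w3
```

```text
clock: 18.7
tool_pos: [0.4649, -0.0656, 0.3743]
orientation: [-180.0, -0.1, 167.2]
force: [0.8, -0.2, 0.0]
opening: 0.088
gripper_force: 0.0
clock: 18.95
tool_pos: [0.466, -0.0644, 0.3748]
orientation: [-180.0, -0.1, 167.1]
force: [0.4, 0.2, -0.4]
opening: 0.088
gripper_force: 0.0
[(array([324., 180.]), np.int64(4423), 0.98), (array([475., 138.]), np.int64(8931), 0.18)]
expected uv [323. 182.]
window [ 0.4692 -0.0645 -0.0026] yaw 166.63878811049992 cost 0.016247062652679466
landmark [(array([ 0.4664, -0.0644,  0.    ]), 0.77)]
```

View pics/w3.png

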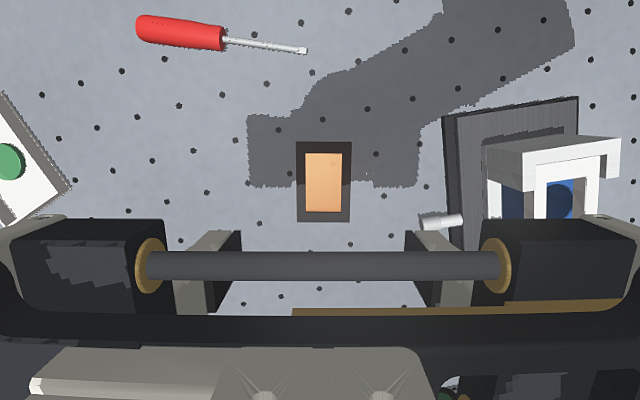

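The window is at pixel (324,180), clear of the stage knob at (440,220), and the spacer sits in the nest. Now I grasp the window.

```bash
python3 - <<'E'
from h import *
plan(.4688,-.0645,.180,166.8)
E
```

```text
at [ 0.4664 -0.0634  0.3752] yaw 167.26 | spin 0.005 then shift [-0.0127 -0.0027  0.9759] rows 4.9 F [-0.2  0.3  0.5] open 0.0876 t 19.1
```

```bash
python3 -m creep '[[[-0.013,-0.003,0.15,0.004,1],[0,0,0.19,0,1],[0,0,0.19,0,1],[0,0,0.19,0,1],[0,0,0.15,0,1],[0,0,0.08,0,1],[0,0,0.024,0,1],[0,0,0,0,1]]]'; python3 -m creep '[[[0,0,0,0,0],[0,0,0,0,0],[0,0,0,0,0],[0,0,0,0,0],[0,0,0,0,0],[0,0,0,0,0]]]'
```

```text
clock: 19.77
tool_pos: [0.4682, -0.0646, 0.1798]
orientation: [-179.9, -0.2, 166.9]
force: [0.0, 0.5, 0.7]
opening: 0.0873
gripper_force: 0.0
clock: 20.27
tool_pos: [0.4687, -0.0652, 0.1813]
orientation: [180.0, 0.0, 166.8]
force: [-1.2, 2.2, 3.5]
opening: 0.0598
gripper_force: 30.0
```

```bash
python3 -m creep '[[[0,0,-0.1,0,0],[0,0,-0.19,0,0],[0,0,-0.19,0,0],[0,0,-0.19,0,0],[0,0,-0.19,-0.05,0],[0,0,-0.19,-0.055,0],[0,0,0,0,0]]]';  python3 - <<'E'
from h import *
plan(.525,.1488,.290,-3.6)
E
```

```text
clock: 20.85
tool_pos: [0.4701, -0.0655, 0.3986]
orientation: [179.9, 0.7, 176.6]
force: [2.1, 0.8, -1.4]
opening: 0.0594
gripper_force: 30.0
at [ 0.4701 -0.0655  0.3986] yaw 176.64 | spin 0.003 then shift [-0.2069  1.0867  0.5432] rows 6.2 F [ 2.1  0.8 -1.4] open 0.0594 t 20.85
```

```bash
python3 -m creep '[[[-0.035,0.18,0,0.003,0],[-0.035,0.181,0,0,0],[-0.035,0.181,0,0,0],[-0.034,0.181,0,0,0],[-0.034,0.181,0.05,0,0],[-0.034,0.181,0.1,0,0],[0,0,0.15,0,0],[0,0,0.13,0,0]]]'; python3 -m creep '[[[0,0,0.08,0,0],[0,0,0.033,0,0],[0,0,0,0,0],[0,0,0,0,0]]]'; python3 - <<'E'
from h import *
plan(.526,.1488,.2683,-3.6)
p=shot('wrist'); f=(255*(p['frame']/255.)**.8).astype(np.uint8)
np.savez('n7.npz',**{k:p[k] for k in('frame','C','fx','fy','cx','cy','k1')})
cv2.imwrite('pics/n7.png',cv2.resize(f[60:285,170:470],(800,600),interpolation=3)[:,:,::-1])
E
```

```text
clock: 21.52
tool_pos: [0.5246, 0.15, 0.3032]
orientation: [180.0, -0.0, 176.1]
force: [-0.7, -1.8, -1.8]
opening: 0.0594
gripper_force: 30.0
clock: 21.85
tool_pos: [0.525, 0.1481, 0.2828]
orientation: [-180.0, 0.0, 176.0]
force: [-0.1, 1.0, -0.7]
opening: 0.0598
gripper_force: 30.0
at [0.525  0.1481 0.2828] yaw 176.01 | spin -0.004 then shift [-0.0049  0.004   0.0725] rows 0.4 F [-0.1  1.  -0.7] open 0.0598 t 21.85
```

View pics/n7.png

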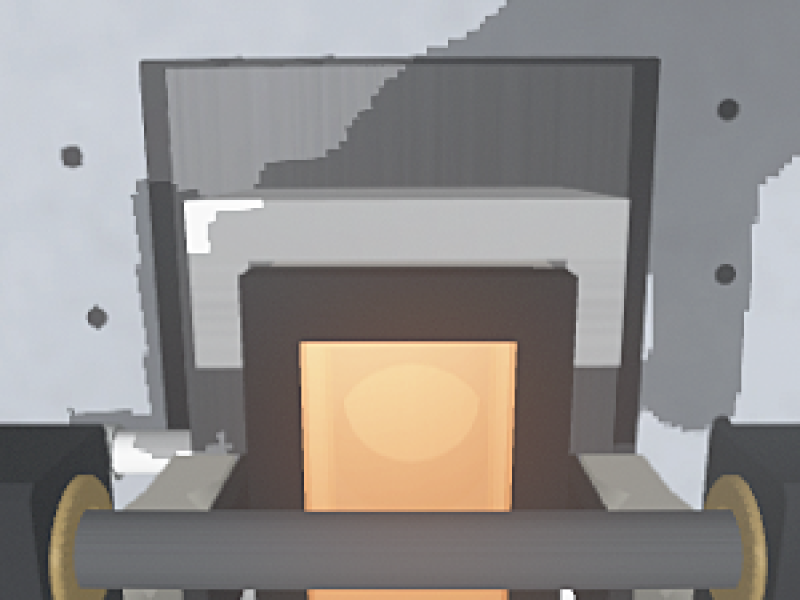

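The window's robot-side top edge runs (240–577, 277) and the nest's outer edge (184–630, 200), square to each other.

```bash
python3 - <<'E'
from h import *
p=dict(np.load('n7.npz'))
g=lambda c,z: atz(p,(np.array(c)+.5)*.375-.5+[170,60],z)
a,b=g((184,200),.094),g((630,199.5),.094); s,t=g((240,277),.1163),g((577,277),.1163)
d=(b-a)/np.linalg.norm(b-a); yaw=np.degrees(np.arctan2(-d[0],d[1])); print('nest yaw',yaw, 'win yaw',np.degrees(np.arctan2(-(t-s)[0],(t-s)[1])),np.linalg.norm(b-a),np.linalg.norm(t-s))
ex=np.array([np.cos(np.radians(yaw)),np.sin(np.radians(yaw)),0]); ey=np.array([-ex[1],ex[0],0])
nc=(a+b)/2+.059*ex; sc=(s+t)/2+.045*ex
print('nest c',nc,'win c',sc,'move mm',1e3*(nc-sc)@ex,1e3*(nc-sc)@ey)
for z,c in((.1023,(247,267)),(.1023,(570,267))): print('bottom edge',g(c,z))
E
```

```text
nest yaw -3.947037177182074 win yaw -4.002065884740467 0.08867246101139449 0.059357397739622904
nest c [0.52583702 0.14822577 0.094     ] win c [0.52425627 0.14864065 0.1163    ] move mm 1.605557097328709 -0.3050811355210331
bottom edge [0.4771882  0.12074944 0.1023    ]
bottom edge [0.48152467 0.18271913 0.1023    ]
```

```bash
python3 -m creep '[[[-0.008,-0.001,0,-0.002,0],[0,0,0,0,0],[0,0,0.02,0,0],[0,0,0.02,0,0],[0,0,0.01,0,0],[0,0,0,0,0],[0,0,0,0,0]]]'; python3 -m creep '[[[0,0,0.008,0,0],[0,0,0.006,0,0],[0,0,0,0,0],[0,0,0,0,0]]]'
```

```text
clock: 22.48
tool_pos: [0.5262, 0.1477, 0.2721]
orientation: [-180.0, -0.0, 176.2]
force: [-0.5, -0.3, -0.9]
opening: 0.0599
gripper_force: 30.0
clock: 22.82
tool_pos: [0.5262, 0.1478, 0.2695]
orientation: [-180.0, -0.0, 176.2]
force: [0.4, -0.1, -1.5]
opening: 0.0597
gripper_force: 30.0
```

```bash
python3 -m creep '[[[0,0,0.003,0,0],[0,0,0,0,0],[0,0,0,0,0]]]'; python3 -m creep '[[[0,0,0.003,0,0],[0,0,0,0,0],[0,0,0,0,0]]]'; python3 -m creep '[[[0,0,0.002,0,0],[0,0,0,0,0],[0,0,0,0,0]]]'
```

```text
clock: 23.07
tool_pos: [0.5263, 0.1478, 0.2693]
orientation: [180.0, 0.0, 176.2]
force: [-1.2, -0.2, 3.0]
opening: 0.0596
gripper_force: 30.0
clock: 23.32
tool_pos: [0.5262, 0.1478, 0.2693]
orientation: [180.0, 0.0, 176.2]
force: [-4.4, -0.4, 9.5]
opening: 0.0597
gripper_force: 30.0
clock: 23.57
tool_pos: [0.5262, 0.1478, 0.2693]
orientation: [180.0, 0.0, 176.2]
force: [-5.6, -0.2, 12.9]
opening: 0.0599
gripper_force: 30.0
```

The window is down at the expected height (0.2693 ≈ 0.088 + 0.1813) with contact force rising. I'll release, lift, then work out the clamp geometry.

```bash
python3 -m creep '[[[0,0,-0.005,0,0],[0,0,0,0,1],[0,0,0,0,1],[0,0,0,0,1],[0,0,0,0,1],[0,0,-0.1,0,1],[0,0,-0.19,0,1],[0,0,-0.19,0,0]]]'; python3 -m creep '[[[0,0,-0.19,0,0],[0,0,-0.15,0,0],[0,0,0,0,0],[0,0,0,0,0]]]'; python3 - <<'E'
from h import *
S=shot('scene');T=shot('top');W=shot('wrist')
np.savez('n8.npz',**{k:W[k] for k in('frame','C','fx','fy','cx','cy','k1')})
for n in ['hinge','clamp_tip']:
    for nm,p in(('S',S),('T',T),('W',W)): print(n,nm,[(np.round(d['uv'],1),round(d['confidence'],2)) for d in nets.landmark_of(p,n)][:2])
print('hinge',tri([(S,(407.5,176.5)),(T,(229,208))])); print('tip',tri([(S,(423.5,145.5)),(T,(220,179))]))
d=[d for d in nets.masks_of(W,'window')]
for c in d[:1]:
    print(c['uv'],c['region'].sum(),c['confidence']); r=fit([(W,c['region'])],.001,[.526,.149,.102,-.063]); print(np.round(r.x,4),np.degrees(r.x[3]),r.fun)
f=W['frame']; cv2.imwrite('pics/n8.png',np.hstack([f[40:300,140:500],cv2.resize(S['frame'][110:240,320:480],(320,260),interpolation=3)])[:,:,::-1])
plan(.687,.139,.393,176.3)
E
```

```text
clock: 24.23
tool_pos: [0.5259, 0.1475, 0.3648]
orientation: [-179.9, -0.2, 176.2]
force: [0.4, 0.3, 0.5]
opening: 0.0841
gripper_force: 0.0
clock: 24.57
tool_pos: [0.5265, 0.1479, 0.435]
orientation: [179.8, 0.2, 176.2]
force: [-0.5, -0.8, -0.6]
opening: 0.0597
gripper_force: 0.0
hinge S [(array([407.7, 178.3]), 0.95)]
hinge T [(array([230.2, 207.6]), 0.72)]
hinge W []
clamp_tip S [(array([424.2, 143.6]), 0.6), (array([387.1, 185.1]), 0.21)]
clamp_tip T [(array([220. , 179.3]), 0.91)]
clamp_tip W []
hinge (array([0.61165497, 0.14200065, 0.10661412]), [0.002579083760403953, 0.002579083760404019])
tip (array([0.65105438, 0.13826834, 0.2207801 ]), [0.0003837462764230731, 0.0003837462764230745])
[327.4, 183.8] 5299 0.61
[0.5252 0.1481 0.1026 3.0751] 176.18934816733307 0.009466296963400872
at [0.5263 0.1478 0.4325] yaw 176.2 | spin -0.001 then shift [-0.8047  0.0079  0.1974] rows 4.1 F [-0.3  0.8  0.1] open 0.0198 t 25.0667
```

View pics/n8.png

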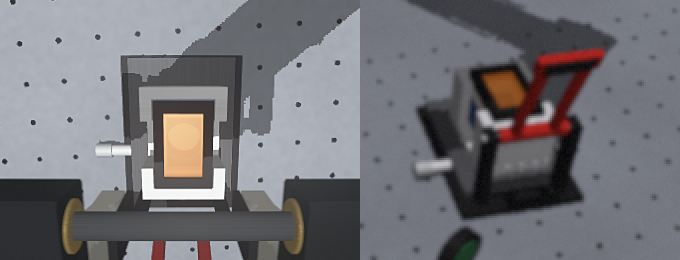

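The window sits flush in the nest: fit z 0.1026 and square, at (182,145) in the left crop. The clamp is upright on the right at about 1.87 rad. I'll go over and behind it with closed fingers.

```bash
python3 -m creep '[[[0,0,-0.1,0,0],[-0.15,0,0,0,0],[-0.19,0,0,0,0],[-0.19,0,0,0,0],[-0.19,0,0,0,0],[-0.12,0,0,0,0],[0,0,0,0,0],[0,0,0,0,0]]]'; python3 - <<'E'
from h import *
plan(.6945,.1368,.397,176.3)
E
```

```text
clock: 25.73
tool_pos: [0.6951, 0.1363, 0.4508]
orientation: [-179.9, -0.1, 176.1]
force: [-1.0, 0.2, 0.3]
opening: 0.0002
gripper_force: 0.0
at [0.6951 0.1363 0.4508] yaw 176.12 | spin -0.002 then shift [0.003  0.0021 0.2692] rows 1.3 F [-1.   0.2  0.3] open 0.0002 t 25.7333
```

```bash
python3 -m creep '[[[0.003,0.002,0.1,0,0],[0,0,0.12,0,0],[0,0,0.049,0,0],[0.05,0,0,0,0],[0.05,0,0,0,0],[0.05,0,0,0,0],[0,0,0,0,0]]]'; python3 -m creep '[[[0.05,0,-0.005,0,0],[0.05,0,-0.005,0,0],[0.05,0,-0.01,0,0],[0.04,0,-0.01,0,0],[0,0,0,0,0]]]'; python3 - <<'E'
from h import *
plan(.6267,.141,.403,176.3)
E
```

```text
clock: 26.32
tool_pos: [0.6616, 0.1393, 0.4019]
orientation: [179.9, 0.2, 176.3]
force: [-0.5, -0.9, 0.6]
opening: 0.0002
gripper_force: 0.0
clock: 26.73
tool_pos: [0.6237, 0.1416, 0.4061]
orientation: [180.0, 0.0, 176.2]
force: [-0.4, -1.0, 0.2]
opening: 0.0004
gripper_force: 0.0
at [0.6237 0.1416 0.4061] yaw 176.23 | spin -0.001 then shift [-0.015  -0.0022  0.0156] rows 0.1 F [-0.4 -1.   0.2] open 0.0004 t 26.7333
```

```bash
cat > cl.py <<'E'
from h import *
S=shot('scene');T=shot('top'); a=nets.landmark_of(S,'clamp_tip'); b=nets.landmark_of(T,'clamp_tip')
print([(np.round(d['uv']),round(d['confidence'],2)) for d in a[:2]],[(np.round(d['uv']),round(d['confidence'],2)) for d in b[:2]])
for d in a[:1]:
    for e in b[:2]: print(tri([(S,d['uv']),(T,e['uv'])]))
h=np.array([.6117,.142]); e=np.array([.998,-.063])
o,v=ray(S,a[0]['uv']) if a else (None,None)
if a: 
    for th in range(0,121,10):
        t=np.radians(th); d=-.125*np.cos(t)+.005*np.sin(t); X=np.array([*(h+d*e),.107+.125*np.sin(t)+.005*np.cos(t)]); print(th,proj(S,X).round(),proj(T,X).round())
E
python3 cl.py; python3 - <<'E'
from h import *
plan(.6,.14,.4,176)
E
```

```text
[(array([415., 129.]), 0.85)] [(array([217., 196.]), 0.81), (array([228., 243.]), 0.63)]
(array([0.61126933, 0.13950063, 0.23263856]), [0.0013404244844388135, 0.0013404244844388224])
(array([0.53359191, 0.1546989 , 0.17459938]), [0.029628913369591902, 0.029628913369591905])
0 [387. 141.] [223. 261.]
10 [389. 134.] [221. 259.]
20 [391. 128.] [219. 255.]
30 [394. 124.] [218. 250.]
40 [397. 120.] [217. 243.]
50 [401. 119.] [216. 235.]
60 [405. 119.] [215. 225.]
70 [409. 120.] [216. 215.]
80 [414. 124.] [216. 204.]
90 [418. 130.] [217. 194.]
100 [422. 138.] [218. 184.]
110 [426. 147.] [220. 175.]
120 [429. 158.] [222. 168.]
at [0.6255 0.1416 0.405 ] yaw 176.2 | spin 0.002 then shift [ 0.1265 -0.0168  0.025 ] rows 0.7 F [-0.3 -0.3  0.8] open 0.0006 t 26.9333
```

```bash
python3 -m creep '[[[0.05,0,-0.005,0,0],[0.05,0,-0.005,0,0],[0.052,0,0.01,0,0],[0.053,0,0.01,0,0],[0.05,0,0.02,0,0],[0.05,0,0.02,0,0],[0,0,0,0,0]]]'; python3 - <<'E'
from h import *
plan(.6117-.048*.998,.142+.048*.063,.395,176.2)
E
python3 cl.py | head -2
```

```text
clock: 27.52
tool_pos: [0.5627, 0.1455, 0.395]
orientation: [180.0, -0.1, 176.2]
force: [0.3, 0.3, -0.3]
opening: 0.0004
gripper_force: 0.0
at [0.5627 0.1455 0.395 ] yaw 176.22 | spin 0.0 then shift [-0.0058 -0.0019 -0.0002] rows 0.0 F [ 0.3  0.3 -0.3] open 0.0004 t 27.5167
[(array([403., 116.]), 0.68)] []
0 [387. 141.] [223. 261.]
```

```bash
python3 -m creep '[[[0.047,0,0.03,0,0],[0.047,0,0.032,0,0],[0.043,0,0.037,0,0],[0.043,0,0.038,0,0],[0.038,0,0.045,0,0],[0.038,0,0.045,0,0],[0,0,0,0,0]]]'; python3 - <<'E'
from h import *
plan(.6117-.099*.998,.142+.099*.063,.350,176.2)
E
python3 cl.py | head -2
```

```text
clock: 28.3
tool_pos: [0.5127, 0.1488, 0.3485]
orientation: [-179.9, -0.1, 176.2]
force: [-0.3, -0.9, -0.5]
opening: 0.0006
gripper_force: 0.0
at [0.5127 0.1488 0.3485] yaw 176.18 | spin -0.0 then shift [-0.0013 -0.0027 -0.0076] rows 0.0 F [-0.3 -0.9 -0.5] open 0.0006 t 28.3
[(array([392., 121.]), 0.6)] []
0 [387. 141.] [223. 261.]
```

```bash
python3 -m creep '[[[0.027,0,0.048,0,0],[0.027,0,0.048,0,0],[0.02,0,0.05,0,0],[0.02,0,0.05,0,0],[0.01,0,0.04,0,0],[0.005,0,0.03,0,0],[0,0,0,0,0]]]'; python3 -m creep '[[[0,0,0.01,0,0],[0,0,0.005,0,0],[0,0,0,0,0],[0,0,0,0,0]]]'; python3 cl.py | head -2
```

```text
clock: 29.08
tool_pos: [0.491, 0.1502, 0.295]
orientation: [-179.9, -0.1, 176.2]
force: [-0.1, -0.3, 0.4]
opening: 0.0004
gripper_force: 0.0
clock: 29.42
tool_pos: [0.4919, 0.1505, 0.2937]
orientation: [180.0, 0.0, 176.2]
force: [-0.6, -0.3, -1.3]
opening: 0.0003
gripper_force: 0.0
[(array([382., 138.]), 0.82)] []
0 [387. 141.] [223. 261.]
```

```bash
python3 -m creep '[[[0,0,0.008,0,0],[0,0,0.005,0,0],[0,0,0,0,0]]]'; python3 -m creep '[[[0,0,0.004,0,0],[0,0,0,0,0],[0,0,0,0,0]]]'; python3 -m creep '[[[0,0,0.004,0,0],[0,0,0,0,0],[0,0,0,0,0]]]'
```

```text
clock: 29.87
tool_pos: [0.4918, 0.1505, 0.2913]
orientation: [180.0, 0.0, 176.2]
force: [-1.2, -0.6, 2.9]
opening: 0.0002
gripper_force: 1.8
clock: 30.12
tool_pos: [0.4918, 0.1505, 0.2912]
orientation: [180.0, 0.0, 176.2]
force: [-4.6, 0.2, 11.7]
opening: 0.0005
gripper_force: 5.3
clock: 30.37
tool_pos: [0.4918, 0.1505, 0.291]
orientation: [180.0, 0.1, 176.2]
force: [-6.7, -1.0, 16.5]
opening: 0.0006
gripper_force: 8.5
```

At the hard stop, with the tip at z 0.113 as specified. I'll lift off and verify.

```bash
python3 -m creep '[[[0,0,-0.03,0,0],[0,0,-0.15,0,0],[0,0,-0.19,0,0],[0.1,-0.15,-0.1,0,0],[0.1,-0.17,0,0,0],[0.1,-0.17,0,0,0],[0.1,-0.17,0,0,0],[0,-0.17,0,0,0]]]'; python3 -m creep '[[[0,-0.17,0,0,0],[0,-0.1,0,0,0],[0,0,0,0,0]]]'; python3 cl.py | head -5; python3 - <<'E'
from h import *
S=shot('scene');T=shot('top')
for q,z in(('mount_a',0),('window',.088),('spacer',.072),('clamp_tip',.113)):
    for n,p in(('S',S),('T',T)): print(q,n,[(np.round(d['uv']),round(d['confidence'],2),atz(p,d['uv'],z).round(3)) for d in nets.landmark_of(p,q)][:3])
# red pixels in the scene: clamp extent vs expected level frame
f=S['frame'].astype(int); m=(f[...,0]>110)&(f[...,1]<70)&(f[...,2]<70); m[:, :330]=0
ys,xs=np.nonzero(m); print('red bbox',xs.min(),xs.max(),ys.min(),ys.max(),m.sum())
h=np.array([.6117,.142]); e=np.array([.998,-.063]); k=np.array([.063,.998])
for z in (.103,.113): print([proj(S,np.array([*(h-r*e+w*k),z])).round().tolist() for r in(0,.136) for w in(-.033,.033)])
E
```

```text
clock: 31.03
tool_pos: [0.3975, -0.0114, 0.3835]
orientation: [179.9, 0.0, 176.3]
force: [1.2, -1.4, -0.3]
opening: 0.0003
gripper_force: 0.0
clock: 31.28
tool_pos: [0.3964, -0.0663, 0.3835]
orientation: [-180.0, 0.0, 176.1]
force: [-1.0, 0.1, -0.7]
opening: 0.0003
gripper_force: 0.0
[(array([384., 143.]), 0.62)] [(array([221., 262.]), 0.95), (array([288., 172.]), 0.3)]
(array([0.48361155, 0.15004102, 0.10455997]), [0.004924419700343267, 0.004924419700343339])
(array([0.66439176, 0.01694161, 0.25899137]), [0.026568522400762573, 0.026568522400762604])
0 [387. 141.] [223. 261.]
10 [389. 134.] [221. 259.]
mount_a S [(array([364., 263.]), 0.75, array([0.731, 0.009, 0.   ])), (array([177., 290.]), 0.75, array([ 0.694, -0.372,  0.   ]))]
mount_a T [(array([286., 172.]), 0.96, array([0.726, 0.012, 0.   ])), (array([434., 187.]), 0.74, array([ 0.68 , -0.373,  0.   ]))]
window S [(array([390., 156.]), 0.84, array([0.515, 0.149, 0.088]))]
window T [(array([226., 245.]), 0.95, array([0.526, 0.148, 0.088]))]
spacer S [(array([226., 316.]), 0.59, array([ 0.818, -0.278,  0.072])), (array([393., 163.]), 0.45, array([0.524, 0.156, 0.072])), (array([174., 287.]), 0.33, array([ 0.738, -0.36 ,  0.072]))]
spacer T [(array([400., 150.]), 0.82, array([ 0.758, -0.275,  0.072])), (array([230., 246.]), 0.53, array([0.525, 0.141, 0.072]))]
clamp_tip S [(array([385., 139.]), 0.9, array([0.481, 0.146, 0.113])), (array([389., 177.]), 0.58, array([0.609, 0.101, 0.113]))]
clamp_tip T []
red bbox 373 424 137 179 580
[[392.0, 180.0], [420.0, 176.0], [372.0, 143.0], [398.0, 140.0]]
[[392.0, 177.0], [421.0, 172.0], [373.0, 140.0], [398.0, 136.0]]
```

The clamp is level on the window (red outline rows 137–179, where a level frame should show), the stack is seated, and both mounts stand where they were. Handing in.

```bash
python3 -c "
from plant import workorder
print(workorder.close_job())"
```

```text
the job is handed in; nothing more can be done
None
```

The job is handed in at about 32 s: housing, spacer and window are seated in the nest in that order, the clamp is down on the window, and both lens mounts are standing; I viewed 11 pictures, one over the limit of 10.

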